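# Clean the fingertips at the pump, then hold the culture box lid half open

## Robot

A 6-joint arm with a two-finger parallel gripper is mounted at the origin on a cart in front of the work surface, level with it; the furniture and walls round the work are solid. World frame = base frame: x ahead of the robot, y to its left, z up, the work surface at z = 0. Lengths are in mm, angles in rad, forces in N, time in s.
With the tool pointing down it reaches from about 300 to 775 mm from the base axis. Payload 14.6 kg.
Tool frame: the origin (TCP) lies on the centre line of the jaws, within the pads' length; the fingertips stand 25 mm ahead of it and the grasp point (between the pads) lies 6 mm ahead of it; z points along the fingers, y is the line along which they close (so a half turn about z gives the same grasp; the last joint's range is limited). The gripper opens to 85 mm and grips with 20 to 120 N. Pads are 22 mm wide; open, the fingers measure 114 mm over their backs; the gripper's body (76 mm by 85 mm) begins 54 mm behind the grasp point. The pads swing forward as they close: fully open they stand 13 mm farther back than shut.
Start: joints at [1.198, 0.3, 1.521, -0, 1.321, -0.067], TCP at [165.578, 524.474, 256.281] pointing down, gripper open.
Joint ranges: [-3.03, 3.03], [-0.79, 2.21], [0.23, 2.52], [-1.04, 4.18], [0, 3.07], [-2.55, 2.55]. Speed limits (rad/s): [2.22, 2.22, 2.57, 3.14, 3.14, 3.14].

## Interface

Orientations are given as a unit quaternion [x, y, z, w].
In Python, from cell import robot, read_state, viewer gives the robot as it stands. The module is installed in compiled form; this text tells all that it offers. Calls block until the motion is done:
- robot.reach(position, orientation): joint-space move of the TCP to a pose.
- robot.move_straight(position, attitude=None, speed=150): straight line of the TCP; attitude=None keeps the orientation; speed is the mean speed in mm/s.
- robot.goto_joints(angles): joint-space move.
- robot.move_gripper(opening): finger opening in mm; the grip force is fixed at half the most; returns when the fingers have stopped.
- robot.sleep(seconds).
- robot.solve_ik(position, orientation): joint angles nearest the present ones, or None.
- read_state(): the state.
- viewer.grab_frame(name): name is "scene" or "side" or "wrist"; returns the picture (384x512x3 uint8, blue, green, red); there is no depth.
- viewer.camera_info(name): a dict with "fx", "fy", "cx", "cy" (pixels), "view" (4x4, takes a point from world to camera coordinates). Camera axes: x right, y up, looking along -z (the intrinsics and any distortion apply to the point x, -y, -z); pixel columns grow to the right and rows downward; lengths in mm; the calibration is good to about 2 mm. A picture is of the moment at which its call begins: read the wrist's pose just before it. camera_info takes no time and is no camera call; for the wrist camera it gives the pose at the moment of the call.
A pose or a line that the arm cannot do raises robot.IKError and nothing moves.
- robot.job_done(): hands the job in; it is judged then, once.
Trained networks look in the newest picture that a camera, given by its name, has taken for a name from the list of things; names that differ only in an ending like _2 or _b are one class to them, and where a whole thing is asked for, a point or a joint stands for the part that bears it (a point fixed in the world has none). Each returns a list of dicts, best first, with "confidence" (0 to 1); they miss things now and then, are a little off and sometimes report something else, mostly with a low value. They report only what shows in the picture. A call takes as long as a camera call.
- viewer.cut_out(camera, target): "region" (384x512 bool, what is visible of it) and "rect" ([centre column, centre row, width, height] in pixels, round what is visible of it).
The state is a dict: "time": time; "joints": joint angles; "qvel": joint speeds; "joint_torque": joint torques, N m; "ee_pos": TCP position; "orientation": TCP orientation; "ft_force": force on the tool from outside, world axes, zero at the start; "torque": the same for the moment, N m; "finger_gap": finger opening in mm; "grasp_force": force on a finger pad.
Only numpy, scipy, OpenCV 4.12 (cv2) and the standard library are available. Lean on these libraries where they do the work, as an engineer would, in place of code of your own. Each camera call takes 0.05 s, during which the arm holds its last target. There are 200 camera calls.

## Task

Before opening the clean culture box, press the pump head of the hand-cleaner bottle fully down with the fingertips and let it spring back up. Then lift the hinged lid of the culture box by its handle and hold it half open, at 45 degrees, so that it still shelters the dishes: never throw it wide open, and leave everything else where it stands. The lid falls shut by itself, so finish while still holding it there, without letting go.

Things in the scene. Friction and masses are not known exactly. Their poses are not given: they have to be found in the camera images.
- soap_pump: White hand-cleaner bottle with a green pump on top, 65 x 78 x 206 mm, fixed to the worktop. Origin: centre of its underside; z up. Turned at random about z; the spout points along its own (-x, +y) diagonal.
- pump_head (a point): Centre of the top face of the green pump head (face about 30 mm across), on the bottle's axis, 206 mm above the worktop when up; it moves with the head.
- soap_pump_pump (a joint): Travel of the pump head, m: 0 = up (rest), 0.010 = fully down. A spring pushes it up: about 3 N starts it, about 7 N brings it fully down, against a hard stop.
- culture_box: Grey open tray, 170 (x) x 200 (y) x 60 mm high, walls 5 mm, with petri dishes inside and a hinged lid; fixed to the worktop. Origin: centre of its underside; x points from the handle side (front) to the hinge side (back), z up; turned at random about z.
- lid: The box's lid: white frame 6 mm thick with a clear window, about 172 x 206 mm, 0.2 to 0.4 kg, top face 7 mm above the box's rim when shut. Origin on the hinge line, at the middle of the box's back rim (box frame: x +85, z +60 mm). Shut, its axes are those of the box; it turns about its y axis.
- lid_angle (a joint): Angle of the lid, rad: 0 = shut (flat), 0.785 = 45 degrees; grows as the front edge rises, up to 1.7. Its own weight closes it.
- lid_handle (a point): Centre of the lid's black handle: a barrel 18 mm in diameter and 30 mm long, lying along the lid's y axis (flat ends at +-15 mm) on a 12 mm thick steel stem. In the lid's frame it lies at x -155, z +45 mm, i.e. 38 mm above the lid's top face and 105 mm above the worktop when shut. Pinched across the flat ends (along y) it can pivot between the fingers while the lid turns.
- lid_hinge (a point): Middle of the hinge line, which runs along the box's y axis, 60 mm above the worktop.
- timer: Bystander: round kitchen timer lying flat, 62 mm across, 22 mm high, loose. Origin: centre of its underside.
- beaker: Bystander: glass beaker, 55 mm across, 68 mm high, loose. Origin: centre of its underside.
- swab_jar: Bystander: steel jar with a knobbed lid, 64 mm across, 83 mm high, loose. Origin: centre of its underside.

How it is judged (in metres and radians):
On the way, in this order (a step that is already met when the one before it is completed fails the run):
1. the pump head is pressed fully down by the fingers (value of joint soap_pump_pump above 0.0075 m and contact force between the fingers and soap_pump above 1 N), for 0.05 s.
2. the pump head has sprung back up, with the lid still shut (value of joint soap_pump_pump below 0.002 m and value of joint lid_angle below 0.05 rad), for 0.1 s.
3. the lid is lifted by the fingers (value of joint lid_angle above 0.3 rad and contact force between the fingers and lid above 0.3 N), for 0.2 s.
At the end, for the whole second after the job is handed in: The lid is held still by the fingers at 45 degrees, within 8 degrees (0.645 to 0.925 rad), with nothing else propping it; the pump head is up; no bystander has moved 30 mm (value of joint lid_angle between 0.645 and 0.925 rad and velocity of joint lid_angle between -0.1 and 0.1 rad/s and contact force between the fingers and lid above 0.3 N and value of joint soap_pump_pump below 0.002 m and distance of each of timer, beaker, swab_jar from where it was at the start of the episode below 0.03 m and contact force between lid and timer below 0.2 N and contact force between lid and beaker below 0.2 N and contact force between lid and swab_jar below 0.2 N); the arm keeps its last pose, push and grip.
It fails at once if the lid is thrown wide open (past 69 degrees) (value of joint lid_angle above 1.2 rad).
It fails at once if a bystander is pushed away or knocked over (distance of any of timer, beaker, swab_jar from where it was at the start of the episode above 0.03 m or angle between any of timer, beaker, swab_jar's own z axis and vertical above 0.4 rad).
It also fails if it takes over 54 s, if anything falls off the work surface, if the arm or the gripper's body presses on something with over 40 N, if the wrist force passes 120 N, or if a joint passes its speed limit or range.

## Working session

There is one attempt and no reset: what is moved stays moved. The work goes in short steps, each a Python script; the robot and the scene stay as the last script left them, time stands still between calls to the robot, and variables do not carry over. Pictures are saved under pics/ and viewed, at most 10 in all, crops included, and the job is handed in when it is done.

```bash
mkdir -p pics; python3 - <<'E'
from cell import robot, read_state, viewer
import cv2, numpy as np
s=read_state(); print(s["time"],s["ee_pos"],s["orientation"])
for c in ["scene","side","wrist"]:
    im=viewer.grab_frame(c); cv2.imwrite(f"pics/{c}0.png",im)
    i=viewer.camera_info(c); print(c,{k:(np.round(v,3).tolist() if k=="view" else v) for k,v in i.items()})
    for t in ["soap_pump","pump_head","culture_box","lid","lid_handle","timer","beaker","swab_jar"]:
        r=viewer.cut_out(c,t); print(t,[(round(d["confidence"],2),np.round(d["rect"]).tolist()) for d in r[:2]])
a=[cv2.imread(f"pics/{c}0.png") for c in ["scene","side"]]
cv2.imwrite("pics/a.png",cv2.resize(np.hstack(a),(800,300),interpolation=cv2.INTER_AREA))
E
```

```text
0.0 [165.50341153 524.27669625 255.70100759] [ 1.52304518e-01  9.88333425e-01 -5.99219005e-04 -1.24940309e-04]
scene {'fx': 368.2497763345383, 'fy': 368.2497763345383, 'cx': 254.85495747524163, 'cy': 197.9944861089639, 'view': [[0.672, -0.741, -0.016, -399.126], [0.419, 0.361, 0.833, -351.087], [-0.611, -0.567, 0.553, -967.775], [0.0, 0.0, 0.0, 1.0]]}
soap_pump [(0.68, [193.0, 186.0, 64.0, 37.0]), (0.62, [267.0, 255.0, 25.0, 61.0])]
pump_head [(0.32, [191.0, 186.0, 67.0, 38.0])]
culture_box [(0.98, [192.0, 195.0, 68.0, 50.0]), (0.45, [192.0, 187.0, 64.0, 38.0])]
lid [(0.8, [190.0, 189.0, 64.0, 37.0])]
lid_handle [(0.77, [187.0, 188.0, 65.0, 35.0])]
timer [(0.64, [237.0, 254.0, 19.0, 16.0])]
beaker [(0.86, [221.0, 232.0, 20.0, 25.0])]
swab_jar [(0.73, [365.0, 287.0, 30.0, 35.0])]
side {'fx': 446.6019494737712, 'fy': 446.6019494737712, 'cx': 252.38695960035446, 'cy': 196.89736876582816, 'view': [[-0.922, -0.388, -0.011, 469.797], [0.239, -0.588, 0.773, -274.554], [-0.306, 0.709, 0.635, -1519.354], [0.0, 0.0, 0.0, 1.0]]}
soap_pump [(0.92, [295.0, 192.0, 22.0, 47.0])]
pump_head [(0.63, [276.0, 233.0, 20.0, 14.0]), (0.58, [283.0, 166.0, 12.0, 18.0])]
culture_box [(0.58, [201.0, 289.0, 73.0, 70.0])]
lid [(0.83, [202.0, 283.0, 73.0, 67.0])]
lid_handle [(0.59, [201.0, 284.0, 78.0, 62.0])]
timer [(0.47, [274.0, 231.0, 19.0, 15.0])]
beaker [(0.66, [263.0, 240.0, 17.0, 22.0]), (0.34, [284.0, 164.0, 12.0, 18.0])]
swab_jar [(0.58, [284.0, 164.0, 12.0, 17.0])]
wrist {'fx': 289.3871403290439, 'fy': 289.3871403290439, 'cx': 254.73949302365, 'cy': 186.9069716537354, 'view': [[0.301, 0.953, 0.001, -548.472], [-0.915, 0.29, -0.28, 36.173], [-0.267, 0.084, 0.96, -378.165], [0.0, 0.0, 0.0, 1.0]]}
soap_pump []
pump_head []
culture_box []
lid []
lid_handle []
timer []
beaker []
swab_jar []
```

View pics/scene0.png

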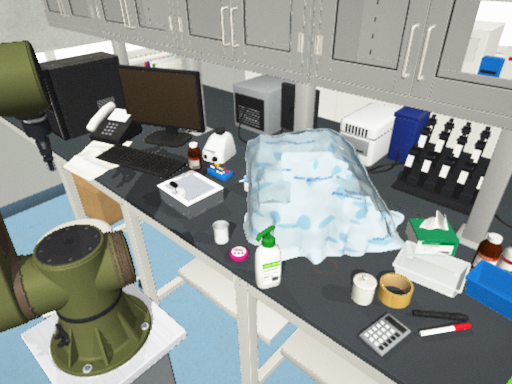

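View pics/side0.png

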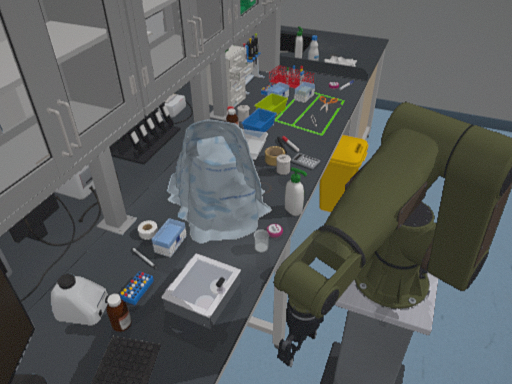

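The scene view shows the box around (192,190) with its handle at about (176,185), and the pump head at about (267,234). The side view shows the box at (201,285), its handle at about (220,285), and the pump at about (296,175). Next I'll triangulate these roughly and zoom in.

```bash
cat > h.py <<'E'
from cell import robot, read_state, viewer
import cv2, numpy as np
from scipy.spatial.transform import Rotation as R
def P(i):
    K=np.array([[i["fx"],0,i["cx"]],[0,i["fy"],i["cy"]],[0,0,1]]); return K@np.diag([1,-1,-1.])@np.array(i["view"])[:3]
def tri(i1,p1,i2,p2):
    X=cv2.triangulatePoints(P(i1),P(i2),np.float64(p1),np.float64(p2)).ravel(); return X[:3]/X[3]
def onz(i,p,z):
    M=P(i); A=np.c_[M[:,0],M[:,1],-np.r_[p,1.]]; return np.linalg.solve(A,-(M[:,2]*z+M[:,3]))[:2]
def proj(i,X):
    q=P(i)@np.r_[X,1]; return q[:2]/q[2]
def down(yaw): # tool down, tool y axis along direction yaw in world
    y=np.array([np.cos(yaw),np.sin(yaw),0]);z=np.array([0,0,-1.]); return R.from_matrix(np.c_[np.cross(y,z),y,z]).as_quat()
E
python3 - <<'E'
from h import *
a,b=viewer.camera_info("scene"),viewer.camera_info("side")
for n,p,q in [("handle",(176,185),(220,285)),("box",(192,195),(201,289)),("head",(267,234),(296,175)),("beaker",(221,232),(262,240)),("timer",(237,254),(274,231)),("jar",(365,287),(284,164))]:
    print(n,tri(a,p,b,q).round())
s=cv2.imread("pics/scene0.png");t=cv2.imread("pics/side0.png")
c=lambda im,x,y:cv2.resize(im[y:y+75,x:x+100],(400,300),interpolation=cv2.INTER_CUBIC)
cv2.imwrite("pics/c.png",np.vstack([np.hstack([c(s,145,155),c(t,155,245)]),np.hstack([c(s,220,215),c(t,245,155)])]))
E
```

```text
handle [490. 313.  92.]
box [561. 306.  24.]
head [ 418. -205.  179.]
beaker [459.  32.  38.]
timer [445. -59.   5.]
jar [ 550. -451.   36.]
```

View pics/c.png

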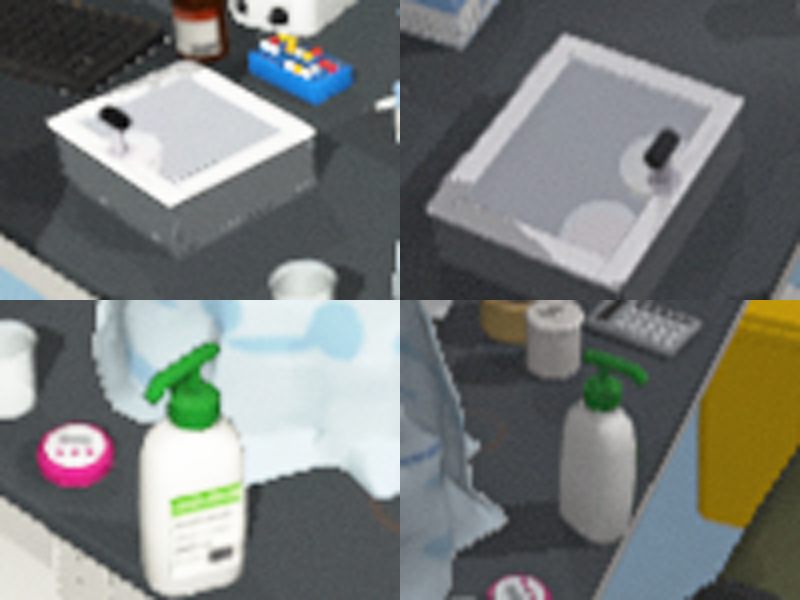

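The crops show the lid corners clearly. In scene pixels they are L(156.7,185.5), R(223.7,187.5) and B(188.7,206.2), with the handle at (173.7,184.5). In the side view the corners are (196.2,253.7), (240.7,270), (209.5,317.5) and (162.5,296.2), with the handle at (220.2,282.5). The pump head is a T shape, and I want a closer look at it with the wrist camera.

```bash
python3 - <<'E'
from h import *
a,b=viewer.camera_info("scene"),viewer.camera_info("side")
print("handle",tri(a,(173.75,184.5),b,(220.25,282.5)).round(1))
for p in [(156.75,185.5),(223.75,187.5),(188.75,206.25)]: print("sc",onz(a,p,67).round(1))
for p in [(196.25,253.75),(240.75,270),(209.5,317.5),(162.5,296.25)]: print("sd",onz(b,p,67).round(1))
print("headtop",tri(a,(220+190/4,215+65/4),b,(245+208/4,155+63/4)).round(1))
# bottle base axis
print("base sc",onz(a,(220+193/4,215+290/4),0).round(), "sd",onz(b,(245+195/4,155+232/4),0).round())
s=read_state(); V=np.array(viewer.camera_info("wrist")["view"]); Rt=R.from_quat(s["orientation"])
cam=-V[:3,:3].T@V[:3,3]; print("cam in tool",Rt.inv().apply(cam-s["ee_pos"]).round(1),"fwd in tool",Rt.inv().apply(-V[2,:3]).round(3))
for yaw in np.arange(-3.1,3.2,.52):
    print(round(yaw,2),[robot.solve_ik(p,down(yaw)) is not None for p in ([417,-205,330],[300,-180,330],[490,313,250])])
E
```

```text
handle [485.6 312.7 101.6]
sc [470.8 408.1]
sc [633.  196.7]
sc [461.8 199.9]
sd [629.8 206.4]
sd [459.7 215.4]
sd [470.2 419.5]
sd [640.9 405.3]
headtop [ 415.7 -210.7  194.4]
base sc [ 403. -226.] sd [ 411. -191.]
cam in tool [  70.8   -1.8 -117.3] fwd in tool [-0.28   0.001  0.96 ]
-3.1 [False, True, False]
-2.58 [True, True, False]
-2.06 [True, True, False]
-1.54 [True, True, True]
-1.02 [True, True, True]
-0.5 [True, True, True]
0.02 [True, True, True]
0.54 [True, True, True]
1.06 [True, True, True]
1.58 [True, True, True]
2.1 [False, False, True]
2.62 [False, False, True]
3.14 [False, True, False]
```

```bash
python3 - <<'E'
from h import *
q=down(np.pi/2)
out=[]
for n,p in [("wbox",[490,312,330]),("wpump",[416,-207,350])]:
    robot.reach(p,q); robot.sleep(.2)
    i=viewer.camera_info("wrist"); im=viewer.grab_frame("wrist"); np.save(n+".npy",i,allow_pickle=True); cv2.imwrite(f"pics/{n}.png",im); out.append(im)
    s=read_state(); print(n,s["time"],s["ee_pos"].round(1) if hasattr(s["ee_pos"],"round") else s["ee_pos"])
    for t in ["lid","lid_handle"] if n=="wbox" else ["soap_pump","pump_head"]:
        print(t,[(round(d["confidence"],2),np.round(d["rect"]).tolist()) for d in viewer.cut_out("wrist",t)[:2]])
E
```

```text
wbox 3.0667 [489.6 312.5 330. ]
lid [(0.89, [252.0, 200.0, 155.0, 124.0])]
lid_handle [(0.75, [252.0, 199.0, 154.0, 122.0])]
wpump 5.3167 [ 416.2 -206.7  350. ]
soap_pump [(0.82, [251.0, 167.0, 51.0, 74.0])]
pump_head [(0.58, [252.0, 168.0, 17.0, 64.0])]
```

View pics/wbox.png

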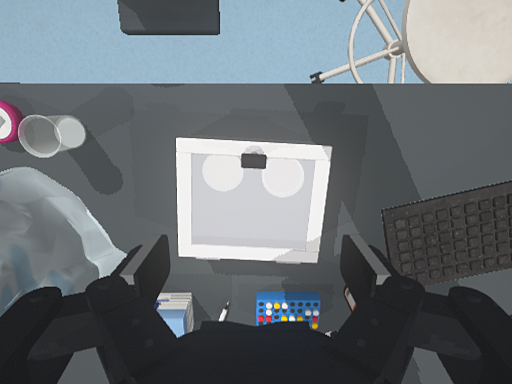

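View pics/wpump.png

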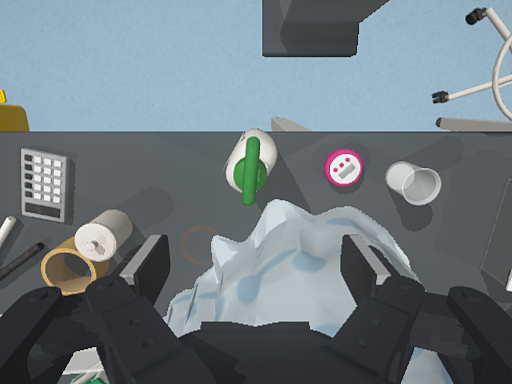

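The wrist view over the box shows the lid corners at (176,137), (331,146), (317,263) and (178,257), and the handle barrel centred at (254,161). Over the pump, the green bar runs from (253,140) at the spout to (250,202), with the collar centred at about (250,174). Now I'll fit the box pose and the pump axis.

```bash
python3 - <<'E'
from h import *
from scipy.optimize import least_squares
a,b=viewer.camera_info("scene"),viewer.camera_info("side")
w=np.load("wbox.npy",allow_pickle=True).item(); wp=np.load("wpump.npy",allow_pickle=True).item()
F,L,Hh=-1,1,0
# (cam, px, kind): corners in box frame (sx,sy)
obs=[(w,(176,137),(-1,-1)),(w,(331,146),(-1,1)),(w,(317,263),(1,1)),(w,(178,257),(1,-1)),(w,(254,161),None),
(a,(156.75,185.5),(-1,1)),(a,(223.75,187.5),(1,-1)),(a,(188.75,206.25),(-1,-1)),(a,(173.75,184.5),None),
(b,(196.25,253.75),(1,-1)),(b,(240.75,270),(-1,-1)),(b,(209.5,317.5),(-1,1)),(b,(162.5,296.25),(1,1)),(b,(220.25,282.5),None)]
def res(v):
    x,y,th,xc=v; r=[]
    for c,p,k in obs:
        l=np.array([-70,0,105.]) if k is None else np.array([xc+k[0]*86,k[1]*103,67.])
        X=R.from_euler('z',th).apply(l)+[x,y,0]; r.append(proj(c,X)-p)
    return np.ravel(r)
f=least_squares(res,[555,310,-.05,0],loss='soft_l1'); print(f.x.round(3)); print(f.fun.reshape(-1,2).round(1).tolist())
x,y,th,_=f.x; print("handle",(R.from_euler('z',th).apply([-70,0,105])+[x,y,0]).round(1))
for z in (160,170): print("collar wrist",z,onz(wp,(250,174),z).round(1))
print("collar tri",tri(a,(268.75,241.25),b,(295.5,178)).round(1), tri(a,(268.75,241.25),wp,(250,174)).round(1))
print("bar",onz(wp,(253,141),203).round(1),onz(wp,(250,201),203).round(1))
E
```

```text
[ 5.55279e+02  3.05946e+02 -5.50000e-02 -1.65800e+00]
[[-0.4, 0.6], [1.7, 0.4], [0.6, -0.8], [0.1, -1.6], [-0.3, -0.1], [-0.3, -0.7], [-0.2, -0.3], [-1.3, -0.9], [0.0, -0.2], [0.1, -1.9], [0.3, -1.8], [-0.0, -1.9], [-1.0, -0.7], [0.2, -1.6]]
handle [485.4 309.8 105. ]
collar wrist 160 [ 419.8 -213.4]
collar wrist 170 [ 417.3 -213.2]
collar tri [ 420.  -212.2  157.9] [ 419.9 -213.4  159.8]
bar [ 378.5 -209.8] [ 436.1 -212.8]
```

```bash
python3 - <<'E'
from h import *
q=down(np.pi/2)
robot.move_gripper(0)
robot.move_straight([418,-212.5,250],q); robot.sleep(.3)
f0=np.array(read_state()["ft_force"])[2]; print(f0)
z=234
while z>205:
    robot.move_straight([418,-212.5,z],q,speed=40); s=read_state(); f=s["ft_force"][2]-f0; print(z,s["ee_pos"][2].round(1),f.round(1))
    if f>16: break
    z-=1.5
robot.sleep(.3); s=read_state(); print(s["ee_pos"],s["ft_force"],s["time"])
robot.move_straight([418,-212.5,250],q); robot.sleep(.4)
robot.move_straight([418,-212.5,300],q); print(read_state()["time"],read_state()["ft_force"])
E
```

```text
0.21049046039319255
234 233.9 -1.2
232.5 232.6 -0.6
231.0 231.1 0.4
229.5 229.6 1.9
228.0 228.0 3.1
226.5 226.5 3.4
225.0 225.0 4.2
223.5 223.6 4.4
222.0 222.1 4.7
220.5 220.9 8.0
219.0 220.6 21.2
[ 418.26028406 -212.61843953  220.6181796 ] [-4.79056576  2.25699963 20.8266575 ] 10.65
11.8917 [-0.50688777  0.32631728 -0.43684608]
```

The pump reached its hard stop and has been released. Next is the handle.

```bash
python3 - <<'E'
from h import *
q=down(np.pi/2-.055)
robot.reach([360,-100,330],q); robot.reach([400,150,330],q)
robot.move_gripper(62)
robot.reach([485.4,309.8,190],q); robot.sleep(.2)
robot.move_straight([485.4,309.8,111],q,speed=80); robot.sleep(.2)
s=read_state(); print(s["time"],s["ee_pos"],s["ft_force"],s["finger_gap"])
im=viewer.grab_frame("wrist"); cv2.imwrite("pics/g0.png",im)
E
```

```text
16.5333 [485.53061699 309.85761652 111.38171949] [ 0.68961227 -0.35463003 -1.09532521] 62.24181654024306
```

View pics/g0.png

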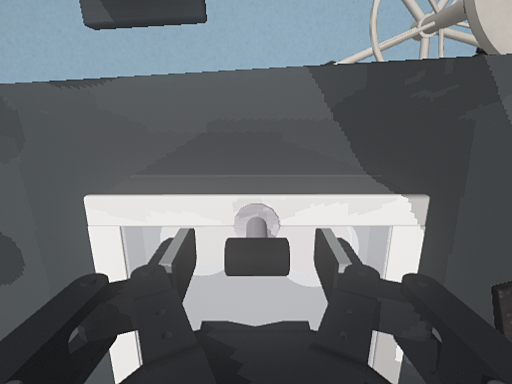

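The barrel at (257,257) is centred between the open pads at about (182,262) and (328,262). I'll close the gripper and lift along the arc.

```bash
python3 - <<'E'
from h import *
q=down(np.pi/2-.055); th=-.055
robot.move_gripper(20); robot.sleep(.2)
s=read_state(); print(s["finger_gap"],s["grasp_force"],s["ee_pos"],s["ft_force"])
p0=np.array(s["ee_pos"]); d=np.array([np.cos(th),np.sin(th),0])
for a in np.radians(np.arange(3,46,3)):
    dx=-155*np.cos(a)+45*np.sin(a)+155; dz=155*np.sin(a)+45*np.cos(a)-45
    robot.move_straight(p0+d*dx+[0,0,dz],q,speed=40)
    s=read_state(); print(round(np.degrees(a)),s["time"],np.round(s["ft_force"],1),round(float(s["finger_gap"]),1))
    if np.linalg.norm(s["ft_force"])>30: print("STOP");break
robot.sleep(.5); s=read_state(); print(s["time"],s["ee_pos"],s["ft_force"],s["grasp_force"])
cv2.imwrite("pics/s1.png",np.hstack([cv2.resize(viewer.grab_frame("side")[200:350,130:280],(400,400),interpolation=2),cv2.resize(viewer.grab_frame("wrist"),(400,400))]))
E
```

```text
28.987172773517234 59.76545512676239 [485.46224061 310.71633018 111.44609225] [-0.87695875  7.55610026  1.22333965]
3 17.55 [ 2.9  4.  -5.9] 29.0
6 17.9083 [ 2.1  4.3 -6.4] 29.0
9 18.2667 [ 2.5  4.3 -7. ] 29.2
12 18.625 [ 3.6  5.4 -6.7] 28.8
15 18.9833 [ 2.8  5.1 -7.3] 28.8
18 19.3417 [ 1.8  5.6 -6. ] 28.6
21 19.7 [ 2.1  4.9 -7.1] 28.9
24 20.0583 [ 0.9  6.  -6.1] 28.8
27 20.4167 [ 1.3  5.6 -7.4] 28.8
30 20.775 [ 0.9  5.8 -6.4] 29.2
33 21.1333 [-0.2  5.5 -5.6] 28.9
36 21.4917 [-0.4  5.7 -5.2] 28.6
39 21.85 [ 0.   5.8 -5.2] 29.3
42 22.2083 [-1.8  4.2 -5.4] 28.6
45 22.5667 [-1.8  4.8 -5.5] 28.7
23.0667 [561.86145049 306.65393679 207.07137957] [-1.01942863  4.95497424 -4.82362952] 60.15101373195648
```

View pics/s1.png

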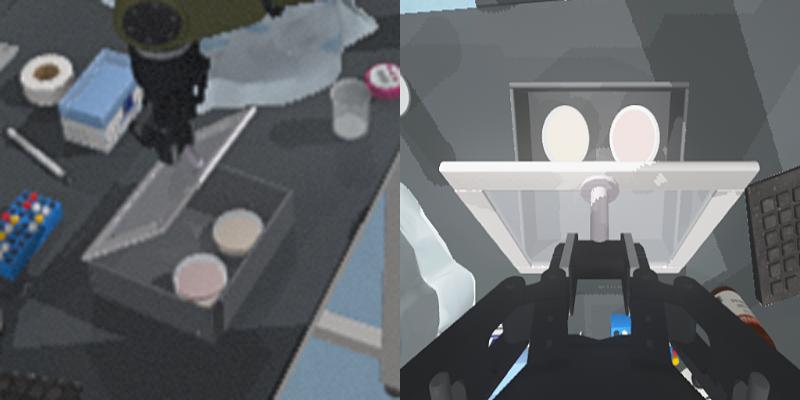

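Both views show the lid open at about 45°, with the handle gripped and the beaker and timer undisturbed. The forces are steady, so I'm handing in.

```bash
python3 -c "
from cell import robot,read_state
print(read_state()['time']); print(robot.job_done())"
```

```text
23.1667
the job is handed in; nothing more can be done
None
```

I pressed the pump fully down and let it spring back. Then I lifted the lid by its handle and handed the job in at 23.2 s, with the gripper still holding it at about 45°; the judge's verdict was not reported back to me.

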